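# Load the samples and index the measuring fixture to the third stop

### The job

Load the steel collar, the stepped spigot and the small angle bracket into the round tray of the indexing fixture, in any order and lying any way inside it. Then grip the fixture's knob and turn it clockwise (seen from above) click by click to the third stop from where it stands, without overrunning to the fourth; finish while still gripping the knob, holding it at the third stop so the tray can be measured. Leave everything else on the table where it is, the plain disc and the gauge block among the samples included.

Things in the scene. Friction and masses are not known exactly. Their poses are not given: they have to be found in the camera images.
- fixture: The indexing fixture, fixed to the table: a grey housing 190 mm (its x) by 305 mm (its y) by 30 mm high. Origin on the table under the housing (2.5 mm from its middle in y), z up, yaw within 0.35 rad of the robot's frame, -x side towards the robot. The tray's axis is at y = +60 mm and the knob's axis at y = -95 mm in this frame, both at x = 0.
- tray_floor (a point): Centre of the inner floor of the round aluminium tray, 36 mm above the table. The tray is open on top, inner radius 81 mm, wall 4 mm thick, rim 15 mm above this floor. It turns about its vertical axis together with the knob (1:1).
- knob_bar: The knob's black grip bar, 50 mm long (its x), 14 mm wide (its y), 34 mm high, white pointer line on top at its -x end. Origin on the knob's axis at the bar's underside, 43 mm above the table; under it a round skirt 54 mm wide, 8 mm thick. Pinch it across its width. The tray wall is 70 mm from the axis. Its frame turns with the knob; at the start it is parallel to the fixture's.
- dial (a joint): Knob angle in rad, 0 at the start (a stop), growing clockwise from above. Detent stops every 20 degrees (0.349 rad): the third is at 1.047, the fourth at 1.396. Black ticks mark them; the pointer starts at the first tick. Between stops it resists with up to 0.12 N m, then pulls into the next; let go within 8 degrees of a stop it settles there. Rigid ends at -0.08 and 2.2.
- collar: Sample: steel ring, 44 mm outside, 24 mm bore, 24 mm high, lying flat on its face, about 150 g. Origin at the centre of its underside, z up.
- spigot: Sample: steel stepped round pin standing upright, foot 40 mm diameter by 14 mm high, then 24 mm diameter up to 60 mm, about 250 g. Origin at the centre of its underside, z up.
- bracket: Sample: small steel angle bracket, foot 54 mm (its x) by 26 mm (its y) by 10 mm, with an upright plate 10 mm thick (x from -10 to 0 mm), 26 mm wide, rising to 44 mm. Origin at the middle of the foot's underside, z up. It can be pinched across its 26 mm width (its y), or across the plate. About 150 g.
- disc: Not a sample: plain solid steel disc lying flat, 46 mm diameter, 12 mm high. Origin at the centre of its underside. Leave it.
- gauge_block: Not a sample: steel block 30 mm (its x) by 12 mm by 28 mm high. Origin at the centre of its underside. Leave it.
- cleaner: Not for use: white bottle, 52 mm diameter, 130 mm high. Origin under its centre. Leave it.
- ink_jar: Not for use: black jar, 64 mm diameter, 75 mm high. Origin under its centre. Leave it.
Things that resemble listed ones, but are neither listed nor needed, are in the scene too. What is shaped like the spigot but yellow is not meant. Leave any orange look-alike of the collar alone.

How it is judged:
By the outcome, as a careful person would: the job done as asked, in the order asked, and still so for the second after the job is handed in, while the arm keeps its last pose, push and grip.
It also fails if it takes over 72 s, if anything falls off the work surface, if the arm or the gripper's body presses on something with over 40 N, if the wrist force passes 120 N, or if a joint passes its speed limit or range.

### The arm

A 6-joint arm with a two-finger parallel gripper is mounted at the origin on the work surface. World frame = base frame: x ahead of the robot, y to its left, z up, the work surface at z = 0. Lengths are in mm, angles in rad, forces in N, time in s.
With the tool pointing down it reaches from about 275 to 1000 mm from the base axis. Payload 8.4 kg.
Tool frame: the origin (TCP) lies between the finger pads; the fingertips stand r.nose_length ahead of it and the grasp point (between the pads) lies 8 mm behind it (r.nose_length is the distance from the TCP to the fingertips, in mm); y points along the fingers, x is the direction in which the jaws open and shut, and the axes are right-handed (so a half turn about y gives the same grasp; the last joint's range is limited). The gripper opens to 85 mm and grips with 20 to 120 N. Pads are 22 mm wide; open, the fingers measure 114 mm over their backs; the gripper's body (76 mm by 85 mm) begins 54 mm behind the grasp point. The pads swing forward as they close: fully open they stand 13 mm farther back than shut.
Start: joints at [-1.285, 0.353, 1.633, -0, 1.155, -0.002], TCP at [177.401, -599.297, 242.281] pointing down, gripper open.
Joint ranges: [-2.63, 2.63], [-0.92, 2.1], [0.06, 2.66], [-1.3, 4.44], [0, 2.69], [-3.02, 3.02]. Speed limits (rad/s): [2.22, 2.22, 2.79, 3.14, 3.14, 3.14].

### API

Orientations are given as [roll, pitch, yaw] about the fixed x, y, z axes, in that order (R = Rz(yaw) Ry(pitch) Rx(roll)).
In Python, from rig import r, cams, order gives the robot as it stands. The module is installed in compiled form; this text tells all that it offers.
- The arm moves only by the shell command python3 -m crank 'ROWS' [FORCE]. ROWS is JSON, a list of rows, each a list of 7 numbers: the turn, a rotation vector about the tool's x, y, z in degrees, then the shift along the tool's x, y, z in cm, then the opening, from -1 (shut) to 1 (fully open). A call has exactly 10 rows; each row shifts and turns the pose as measured when the row begins, along the tool's axes as they then stand; what a row does not reach is not made up. A row lasts 1/12 s, in which the tool goes at most 41.7 mm and 7.16 degrees, less where a joint would pass 70% of its speed; a pose out of reach is approached as far as the arm can. A call with a gripper value outside its range is refused whole. The fingers move at their own pace and stop on an object; FORCE is the grip in N (left out, the last holds). Time passes only in rows, so rows that do not move let the fingers close, or fill a call up. It gives the time, the measured TCP pose, the force and the opening at its end, in the units of the state.
- r.sense(): the state, without advancing time (a new reading comes with each control period).
- cams.grab_frame(name): name is "side" or "top"; returns the picture (400x640x3 uint8, blue, green, red); there is no depth.
- cams.camera_info(name): a dict with "intrinsics" (3x3 intrinsics, pixels), "view" (4x4, takes a point from world to camera coordinates). Camera axes: x right, y up, looking along -z (the intrinsics and any distortion apply to the point x, -y, -z); pixel columns grow to the right and rows downward; lengths in mm; the calibration is good to about 2 mm. A picture is of the moment at which its call begins. camera_info takes no time and is no camera call.
- order.sign_off(): hands the job in, once; it reports no verdict.
The state is a dict: "clock": time; "qpos": joint angles; "qvel": joint speeds; "joint_efforts": joint torques, N m; "eef_pos": TCP position; "tcp_rot": TCP orientation; "contact_force": force on the tool from outside, world axes, zero at the start; "wrist_torque": the same for the moment, N m; "opening": opening from 0.0 (shut) to 1.0 (fully open).
Only numpy, scipy, OpenCV 4.12 (cv2) and the standard library are available. Lean on these libraries where they do the work, as an engineer would, in place of code of your own. Each camera call takes 0.05 s, during which the arm holds its last target.

## Working session

There is one attempt and no reset: what is moved stays moved. The work goes in short steps, Python scripts to look and compute and a shell command to move; the robot and the scene stay as the last step left them, time stands still between calls to the robot, and variables do not carry over. Pictures are saved under pics/ and viewed, and the job is handed in when it is done.

```bash
mkdir -p pics; ls
python3 - <<'E'
from rig import r,cams,order
import cv2
print(r.sense(), r.nose_length)
for n in ("side","top"):
    cv2.imwrite(f"pics/{n}0.png",cams.grab_frame(n)); print(n,cams.camera_info(n))
E
```

```text
pics
{'clock': 0.0, 'qpos': array([-1.28540253e+00,  3.53669090e-01,  1.63413537e+00, -1.82682658e-05,
        1.15520734e+00, -2.40828425e-03]), 'qvel': array([ 1.81149586e-05, -1.29322645e-03,  6.53204481e-04, -5.33664199e-04,
       -2.18428379e-04,  1.71589541e-03]), 'joint_efforts': array([ 1.94766704e-03, -6.05245042e+01, -3.42069197e+01,  2.04882363e-04,
        9.05363326e-03, -3.13500394e-06]), 'eef_pos': array([ 177.26213097, -598.85047409,  241.54806801]), 'tcp_rot': array([-1.57080961e+00,  1.41917825e-03, -1.28298687e+00]), 'contact_force': array([1.10396182, 0.40481273, 0.76710637]), 'wrist_torque': array([-0.00056312, -0.02577994, -0.01727783]), 'opening': 0.9995708683578542} 11.0
side {'intrinsics': array([[361.84519502,   0.        , 314.17676301],
       [  0.        , 361.84519502, 194.91260228],
       [  0.        ,   0.        ,   1.        ]]), 'view': array([[ 9.65034897e-01, -2.62090783e-01, -4.00861400e-03,
        -5.52340300e+02],
       [ 1.39883507e-01,  5.02006238e-01,  8.53476620e-01,
        -1.27705997e+02],
       [-2.21676006e-01, -8.24195461e-01,  5.21115716e-01,
        -1.06824057e+03],
       [ 0.00000000e+00,  0.00000000e+00,  0.00000000e+00,
         1.00000000e+00]])}
top {'intrinsics': array([[391.28819556,   0.        , 319.63675014],
       [  0.        , 391.28819556, 194.72628848],
       [  0.        ,   0.        ,   1.        ]]), 'view': array([[-8.01604326e-03, -9.99919729e-01,  9.81215963e-03,
         2.41326499e+01],
       [ 9.82456789e-01, -6.04699044e-03,  1.86392307e-01,
        -5.71178288e+02],
       [-1.86318011e-01,  1.11341516e-02,  9.82426399e-01,
        -9.86495664e+02],
       [ 0.00000000e+00,  0.00000000e+00,  0.00000000e+00,
         1.00000000e+00]])}
```

View pics/top0.png

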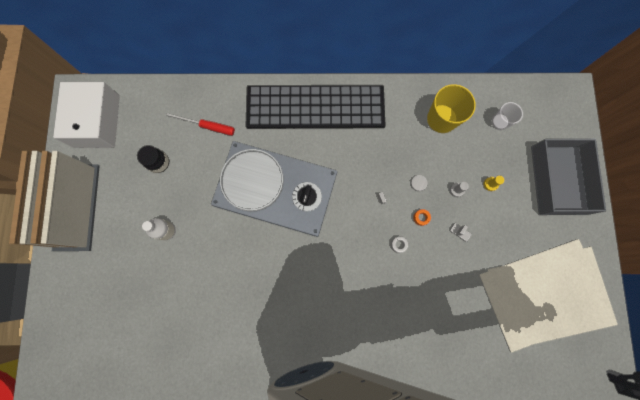

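View pics/side0.png

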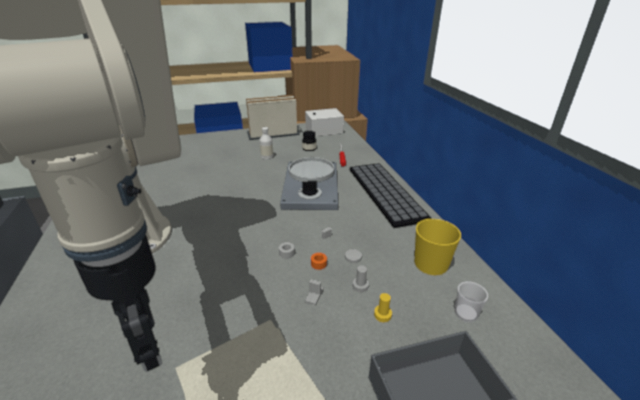

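Run:
```python
import cv2
a=cv2.imread("pics/top0.png")
cv2.imwrite("pics/c1.png",cv2.resize(a[165:265,370:510],None,fx=5.7,fy=5.7,interpolation=cv2.INTER_CUBIC))
cv2.imwrite("pics/c2.png",cv2.resize(a[135:240,205:345],None,fx=5.7,fy=5.7,interpolation=cv2.INTER_CUBIC))
a=cv2.imread("pics/side0.png")
cv2.imwrite("pics/c3.png",cv2.resize(a[220:325,270:410],None,fx=5.7,fy=5.7,interpolation=cv2.INTER_CUBIC))
```

```text
(no output)
```

View pics/c1.png

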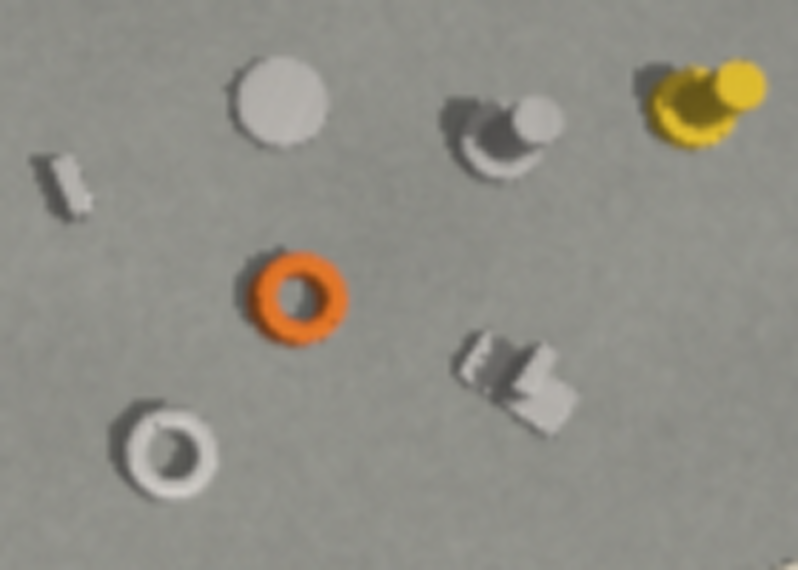

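View pics/c2.png

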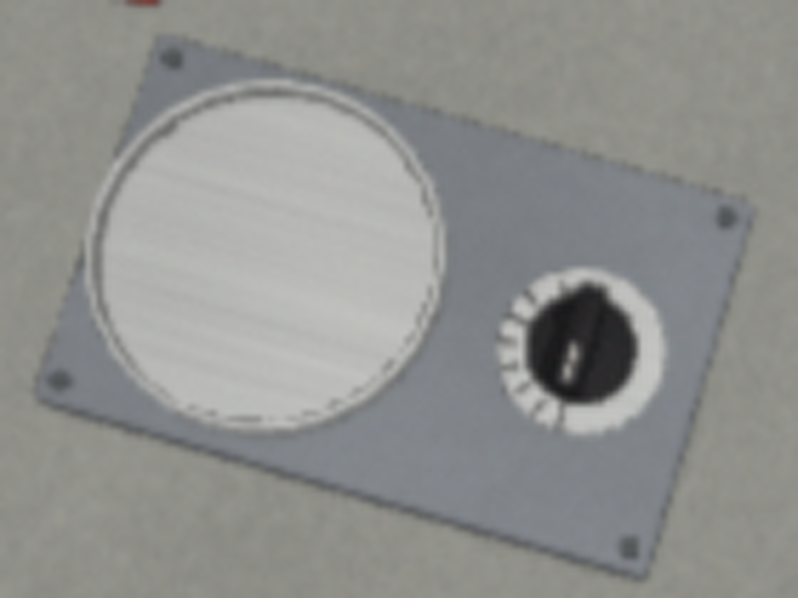

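View pics/c3.png

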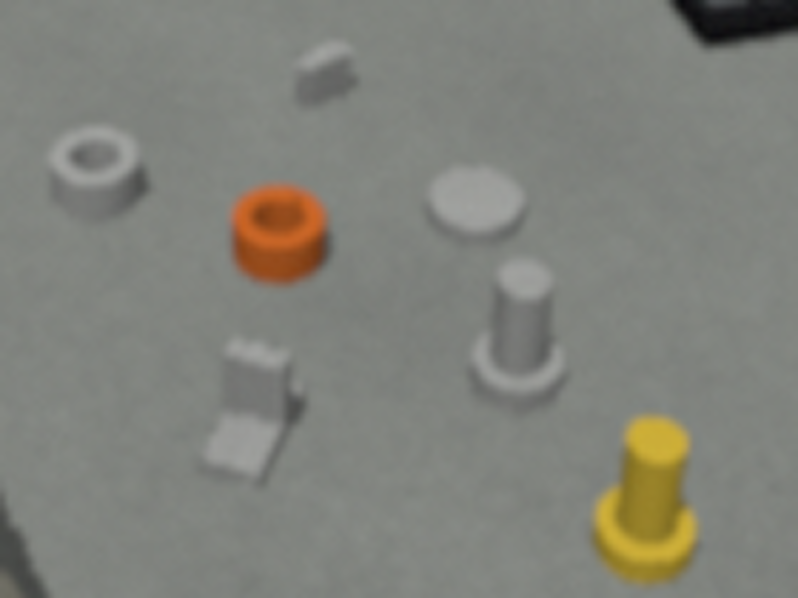

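```bash
cat > h.py <<'E'
import numpy as np, cv2
from rig import r,cams
def ray(n,u,v,z):
    c=cams.camera_info(n);K=c["intrinsics"];V=c["view"];R=V[:3,:3];t=V[:3,3]
    d=np.array([(u-K[0,2])/K[0,0],-(v-K[1,2])/K[1,1],-1.]);d=R.T@d;o=-R.T@t
    return o+d*(z-o[2])/d[2]
def proj(n,P):
    c=cams.camera_info(n);K=c["intrinsics"];V=c["view"]
    p=V[:3,:3]@np.asarray(P,float)+V[:3,3]
    return np.array([K[0,0]*p[0]/-p[2]+K[0,2],K[1,1]*-p[1]/-p[2]+K[1,2]])
def crop(n,u,v,z,x0,y0,s=5.7): return ray(n,(u+.5)/s-.5+x0,(v+.5)/s-.5+y0,z)
def st():
    s=r.sense();return s
E
python3 - <<'E'
from h import *
np.set_printoptions(precision=1,suppress=True)
t=lambda u,v,z:crop("top",u,v,z,370,165)
f=lambda u,v,z:crop("top",u,v,z,205,135)
s=lambda u,v,z:crop("side",u,v,z,270,220)
print("collar",t(171,454,24),s(95,157,24))
print("spigot",t(538,120,60),s(524,278,60))
print("orange",t(300,298,24),"disc",t(282,101,12),s(476,200,12),"yellow",t(740,85,60))
print("gauge",t(72,183,28))
print("fix",f(160,35,30),f(755,205,30),f(645,578,30),f(37,395,30))
print("screws",f(172,58,30),f(727,217,30),f(629,548,30),f(61,380,30))
print("tray",f(266,256,51)); print("knob",f(583,343,77), "skirt",f(582,350,43))
a=cv2.imread("pics/top0.png")
cv2.imwrite("pics/c4.png",cv2.resize(a[215:250,440:480],None,fx=16,fy=16,interpolation=cv2.INTER_CUBIC))
a=cv2.imread("pics/side0.png")
cv2.imwrite("pics/c5.png",cv2.resize(a[275:310,300:340],None,fx=16,fy=16,interpolation=cv2.INTER_CUBIC))
E
```

```text
collar [ 440.8 -193.2   24. ] [ 440.2 -194.5   24. ]
spigot [ 592.4 -364.4   60. ] [ 591.6 -363.6   60. ]
orange [ 514.1 -258.1   24. ] disc [ 612.8 -258.1   12. ] [ 611.4 -259.9   12. ] yellow [ 608.6 -460.8   60. ]
gauge [ 569.7 -150.8   28. ]
fix [730.4 260.9  30. ] [643.2 -28.7  30. ] [463.9  25.8  30. ] [552.4 313.1  30. ]
screws [718.7 254.7  30. ] [637.4 -15.   30. ] [478.   33.2  30. ] [559.6 302.1  30. ]
tray [614.5 203.   51. ]
knob [567.   53.5  77. ] skirt [570.1  54.7  43. ]
```

View pics/c4.png

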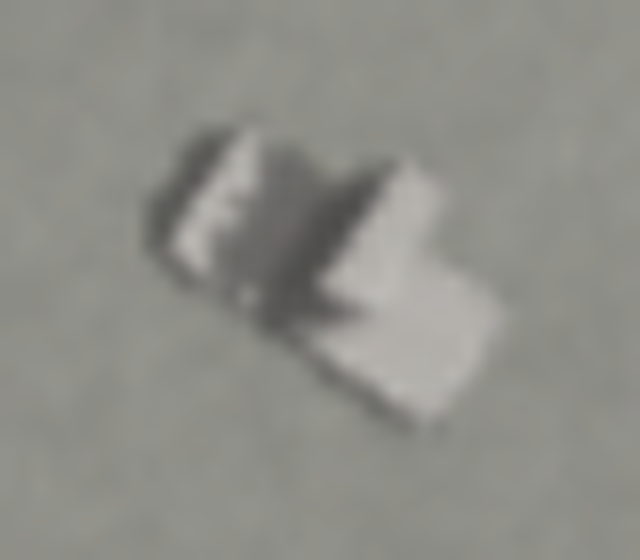

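View pics/c5.png

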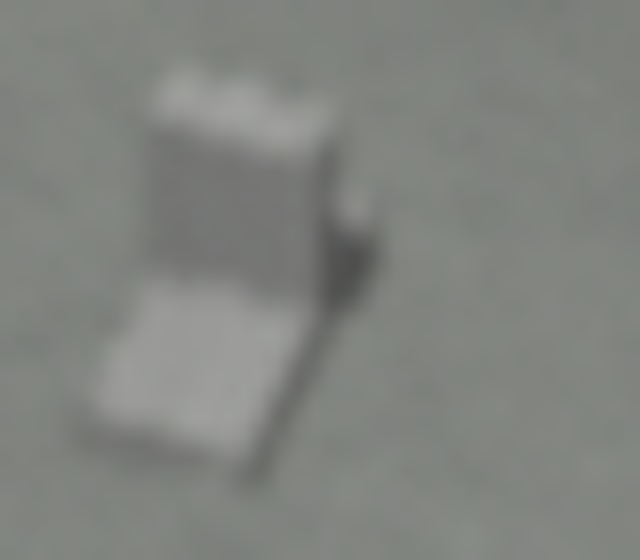

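Run:
```python
from h import *
from scipy.optimize import least_squares
np.set_printoptions(precision=2,suppress=True)
T=lambda u,v:((u+.5)/16-.5+440,(v+.5)/16-.5+215)
S=lambda u,v:((u+.5)/16-.5+300,(v+.5)/16-.5+275)
# local pts; x=+ toward bright foot; y left
def pts(sgn):
    a=sgn
    return [("top",(27,13*a,10),T(505,315)),("top",(27,-13*a,10),T(430,420)),
 ("top",(-10,13*a,44),T(405,155)),("top",(-10,-13*a,44),T(325,285)),("top",(0,-13*a,44),T(385,305)),("top",(0,13*a,44),T(442,200)),
 ("top",(-27,13*a,10),T(245,120)),("top",(-27,-13*a,10),T(170,245)),
 ("side",(27,-13*a,10),S(95,400)),("side",(27,13*a,10),S(240,455)),
 ("side",(0,-13*a,44),S(150,125)),("side",(0,13*a,44),S(320,150)),("side",(-10,13*a,44),S(335,105)),("side",(-10,-13*a,44),S(160,80))]
def f(p,sg):
    c,s=np.cos(p[2]),np.sin(p[2]);e=[]
    for n,(x,y,z),uv in pts(sg): e+=list(proj(n,(p[0]+c*x-s*y,p[1]+s*x+c*y,z))-uv)
    return np.array(e)
for sg in(1,-1):
  for y0 in(-2,0,2):
    o=least_squares(f,[480,-350,y0],args=(sg,)); print(sg,o.x,o.cost,o.fun.reshape(-1,2).T if o.cost<20 else '')
```

```text
1 [ 473.72 -364.72   -2.2 ] 4.385426759739994 [[ 0.41  0.12 -0.21 -0.36 -0.89  0.69 -0.11 -0.44 -0.4   0.9   0.22 -0.06
   0.46  1.14]
 [-0.38  0.84  0.36  0.2   1.16 -0.26  0.33  0.22  0.46  0.05 -0.71  0.57
   0.48 -0.75]]
1 [ 473.72 -364.72   -2.2 ] 4.385426759694236 [[ 0.41  0.12 -0.21 -0.36 -0.89  0.69 -0.11 -0.44 -0.4   0.9   0.22 -0.06
   0.46  1.14]
 [-0.38  0.84  0.36  0.2   1.16 -0.26  0.33  0.22  0.46  0.05 -0.71  0.57
   0.48 -0.75]]
1 [ 473.72 -364.72    4.08] 4.385426759693654 [[ 0.41  0.12 -0.21 -0.36 -0.89  0.69 -0.11 -0.44 -0.4   0.9   0.22 -0.06
   0.46  1.14]
 [-0.38  0.84  0.36  0.2   1.16 -0.26  0.33  0.22  0.46  0.05 -0.71  0.57
   0.48 -0.75]]
-1 [ 474.11 -364.71   -2.5 ] 645.5024224413982 Traceback (most recent call last):
  File "<stdin>", line 20, in <module>
    return func(*args, **kwargs)
    result = trf(vector_fun.fun, vector_fun.jac, x0, f0, J0, lb, ub, ftol, xtol,
                 gtol, max_nfev, x_scale, loss_function, tr_solver,
                 tr_options.copy(), verbose, callback=callback_wrapped)
    return trf_no_bounds(
        fun, jac, x0, f0, J0, ftol, xtol, gtol, max_nfev, x_scale,
        loss_function, tr_solver, tr_options, verbose, callback=callback)
    f_new = fun(x_new)
    self._update_fun()
    ~~~~~~~~~~~~~~~~^^
    self.f = self.fun_wrapped(xp_copy(self.x))
             ~~~~~~~~~~~~~~~~^^^^^^^^^^^^^^^^^
    return np.atleast_1d(self.fun(x))
                         ~~~~~~~~^^^
    return self.f(x, *self.args, **self.kwargs)
           ~~~~~~^^^^^^^^^^^^^^^^^^^^^^^^^^^^^^
  File "<stdin>", line 16, in f
  File "h.py", line 8, in proj
    c=cams.camera_info(n);K=c["intrinsics"];V=c["view"]
ValueError: time passes only in moves, steps and waits
```

```bash
cat >> h.py <<'E'
def plan(x,y,z,yaw,n):
    s=r.sense();p=s["eef_pos"];w=s["tcp_rot"][2]
    dy=(yaw-w+np.pi)%(2*np.pi)-np.pi
    d=(np.array([x,y,z])-p)/n/10
    print("at",np.round(p,1),"rpy",np.round(s["tcp_rot"],3),"F",np.round(s["contact_force"],1),"op",round(s["opening"],3),"t",round(s["clock"],2))
    for i in range(n):
        a=w+dy*i/n
        print([0,round(-np.degrees(dy)/n,2),0,round(d[0]*np.cos(a)+d[1]*np.sin(a),2),round(-d[2],2),round(-d[0]*np.sin(a)+d[1]*np.cos(a),2)])
E
python3 - <<'E'
from h import *
plan(476.7,-360.7,110,-0.63,10)
E
```

```text
at [ 177.3 -598.9  241.6] rpy [-1.571e+00  1.000e-03 -1.283e+00] F [-0.1 -0.5 -1.6] op 1.001 t 0.1
[0, np.float64(-3.74), 0, np.float64(-1.43), np.float64(1.32), np.float64(3.55)]
[0, np.float64(-3.74), 0, np.float64(-1.2), np.float64(1.32), np.float64(3.63)]
[0, np.float64(-3.74), 0, np.float64(-0.96), np.float64(1.32), np.float64(3.7)]
[0, np.float64(-3.74), 0, np.float64(-0.72), np.float64(1.32), np.float64(3.76)]
[0, np.float64(-3.74), 0, np.float64(-0.47), np.float64(1.32), np.float64(3.8)]
[0, np.float64(-3.74), 0, np.float64(-0.22), np.float64(1.32), np.float64(3.82)]
[0, np.float64(-3.74), 0, np.float64(0.03), np.float64(1.32), np.float64(3.83)]
[0, np.float64(-3.74), 0, np.float64(0.28), np.float64(1.32), np.float64(3.82)]
[0, np.float64(-3.74), 0, np.float64(0.53), np.float64(1.32), np.float64(3.79)]
[0, np.float64(-3.74), 0, np.float64(0.77), np.float64(1.32), np.float64(3.75)]
```

Look-alikes in the top picture:
- Collar: silver ring (400,244), not the orange ring (422,217) or the solid disc (419,183).
- Spigot: grey (460,188), not the yellow one (494,183).
- Bracket: (460,232), not the gauge block (381,197).

The crops confirm these choices. I'll pick the bracket first.

```bash
python3 -m crank '[[0,-3.7,0,-1.4,1.3,3.55,0.6],[0,-3.7,0,-1.2,1.3,3.6,0.6],[0,-3.7,0,-0.95,1.3,3.7,0.6],[0,-3.7,0,-0.7,1.3,3.75,0.6],[0,-3.7,0,-0.5,1.3,3.8,0.6],[0,-3.7,0,-0.2,1.3,3.8,0.6],[0,-3.7,0,0,1.3,3.8,0.6],[0,-3.7,0,0.3,1.3,3.8,0.6],[0,-3.7,0,0.5,1.3,3.8,0.6],[0,-3.7,0,0.8,1.3,3.75,0.6]]' 40
python3 - <<'E'
from h import *
plan(476.7,-360.7,60,-0.63,3)
E
```

```text
clock: 0.93
eef_pos: [478.4, -358.0, 106.9]
tcp_rot: [-1.575, -0.002, -0.621]
contact_force: [0.5, -1.5, -0.3]
opening: 0.802
at [ 478.4 -358.   106.9] rpy [-1.575 -0.002 -0.621] F [ 0.5 -1.5 -0.3] op 0.802 t 0.93
[0, np.float64(0.18), 0, np.float64(0.01), np.float64(1.56), np.float64(-0.11)]
[0, np.float64(0.18), 0, np.float64(0.01), np.float64(1.56), np.float64(-0.11)]
[0, np.float64(0.18), 0, np.float64(0.01), np.float64(1.56), np.float64(-0.11)]
```

```bash
python3 -m crank '[[0,0.5,0,0,1.7,-0.3,0.6],[0,0,0,0,1.7,0,0.6],[0,0,0,0,1.7,0,0.6],[0,0,0,0,1.7,0,0.6],[0,0,0,0,1.3,0,0.6],[0,0,0,0,0.5,0,0.6],[0,0,0,0,0,0,0.6],[0,0,0,0,0,0,-1],[0,0,0,0,0,0,-1],[0,0,0,0,0,0,-1]]' 50
python3 - <<'E'
from h import *
plan(476.7,-360.7,20,-0.63,1)
cv2.imwrite("pics/s1.png",cv2.resize(cams.grab_frame("side")[200:340,230:420],None,fx=4,fy=4,interpolation=2))
E
```

```text
clock: 1.77
eef_pos: [482.6, -351.6, 13.4]
tcp_rot: [-1.574, 0.003, -0.614]
contact_force: [0.0, 0.3, 0.3]
opening: 0.38
at [ 482.6 -351.6   13.4] rpy [-1.574  0.003 -0.614] F [0.  0.3 0.3] op 0.38 t 1.77
[0, np.float64(0.94), 0, np.float64(0.04), np.float64(-0.66), np.float64(-1.08)]
```

View pics/s1.png

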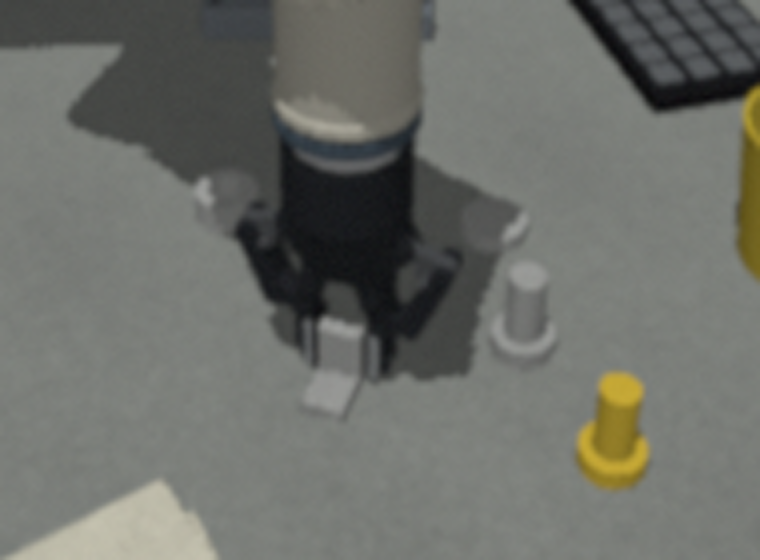

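```bash
python3 -m crank '[[0,0,0,0,0,0,0],[0,0.5,0,0,-0.3,-0.5,0],[0,0.5,0,0,-0.3,-0.5,0],[0,0,0,0,0,0,0],[0,0,0,0,0,0,-1],[0,0,0,0,0,0,-1],[0,0,0,0,0,0,-1],[0,0,0,0,0,0,-1],[0,0,0,0,0,0,-1],[0,0,0,0,0,0,-1]]' 50
python3 - <<'E'
from h import *
plan(476.7,-360.7,20,-0.63,1)
E
```

```text
clock: 2.65
eef_pos: [477.4, -362.5, 23.4]
tcp_rot: [-1.574, -0.002, -0.634]
contact_force: [-1.6, -0.6, 2.7]
opening: 0.295
at [ 477.4 -362.5   23.4] rpy [-1.574 -0.002 -0.634] F [-1.6 -0.6  2.7] op 0.295 t 2.65
[0, np.float64(-0.22), 0, np.float64(-0.16), np.float64(0.34), np.float64(0.1)]
```

```bash
python3 - <<'E' | sed 's/np.float64//g'
from h import *
plan(627.6,246,23.4,-0.297,17)
E
```

```text
at [ 477.4 -362.5   23.4] rpy [-1.574 -0.002 -0.634] F [-1.6 -0.6  2.7] op 0.295 t 2.65
[0, (-1.14), 0, (-1.41), (-0.0), (3.41)]
[0, (-1.14), 0, (-1.34), (-0.0), (3.43)]
[0, (-1.14), 0, (-1.27), (-0.0), (3.46)]
[0, (-1.14), 0, (-1.2), (-0.0), (3.48)]
[0, (-1.14), 0, (-1.13), (-0.0), (3.51)]
[0, (-1.14), 0, (-1.06), (-0.0), (3.53)]
[0, (-1.14), 0, (-0.99), (-0.0), (3.55)]
[0, (-1.14), 0, (-0.92), (-0.0), (3.57)]
[0, (-1.14), 0, (-0.85), (-0.0), (3.59)]
[0, (-1.14), 0, (-0.78), (-0.0), (3.6)]
[0, (-1.14), 0, (-0.71), (-0.0), (3.62)]
[0, (-1.14), 0, (-0.64), (-0.0), (3.63)]
[0, (-1.14), 0, (-0.57), (-0.0), (3.64)]
[0, (-1.14), 0, (-0.49), (-0.0), (3.65)]
[0, (-1.14), 0, (-0.42), (-0.0), (3.66)]
[0, (-1.14), 0, (-0.35), (-0.0), (3.67)]
[0, (-1.14), 0, (-0.28), (-0.0), (3.68)]
```

```bash
python3 -m crank '[[0,0,0,0,-2.5,0,-1],[0,0,0,0,-3.5,0,-1],[0,-1,0,-0.7,-2.5,1.7,-1],[0,-1,0,-1.4,-1,3.4,-1],[0,-1,0,-1.3,0,3.45,-1],[0,-1,0,-1.2,0,3.5,-1],[0,-1,0,-1.1,0,3.5,-1],[0,-1,0,-1.05,0,3.5,-1],[0,-1,0,-1,0,3.5,-1],[0,-1,0,-0.9,0,3.5,-1]]' 50; python3 - <<'E' | sed 's/np.float64//g'
from h import *
plan(627.6,246,125,-0.297,9)
E
```

```text
clock: 3.48
eef_pos: [545.5, -90.5, 120.4]
tcp_rot: [-1.574, -0.001, -0.497]
contact_force: [0.7, 0.0, -1.6]
opening: 0.295
at [545.5 -90.5 120.4] rpy [-1.574e+00 -1.000e-03 -4.970e-01] F [ 0.7  0.  -1.6] op 0.295 t 3.48
[0, (-1.28), 0, (-0.98), (-0.05), (3.72)]
[0, (-1.28), 0, (-0.9), (-0.05), (3.74)]
[0, (-1.28), 0, (-0.82), (-0.05), (3.76)]
[0, (-1.28), 0, (-0.73), (-0.05), (3.78)]
[0, (-1.28), 0, (-0.65), (-0.05), (3.79)]
[0, (-1.28), 0, (-0.56), (-0.05), (3.81)]
[0, (-1.28), 0, (-0.48), (-0.05), (3.82)]
[0, (-1.28), 0, (-0.39), (-0.05), (3.83)]
[0, (-1.28), 0, (-0.31), (-0.05), (3.84)]
```

```bash
python3 -m crank '[[0,-1.3,0,-1,-0.1,3.7,-1],[0,-1.3,0,-0.9,-0.1,3.7,-1],[0,-1.3,0,-0.8,0,3.75,-1],[0,-1.3,0,-0.7,0,3.75,-1],[0,-1.3,0,-0.65,0,3.75,-1],[0,-1.3,0,-0.55,0,3.75,-1],[0,-1.3,0,-0.5,0,3.75,-1],[0,-1.3,0,-0.4,0,3.5,-1],[0,-1.2,0,-0.2,0,2.2,-1],[0,0,0,0,0,0.5,-1]]' 50; python3 - <<'E' | sed 's/np.float64//g'
from h import *
plan(627.6,246,60,-0.297,4)
E
```

```text
clock: 4.32
eef_pos: [620.4, 254.4, 119.0]
tcp_rot: [-1.573, 0.001, -0.277]
contact_force: [-1.3, 0.6, -0.8]
opening: 0.294
at [620.4 254.4 119. ] rpy [-1.573e+00  1.000e-03 -2.770e-01] F [-1.3  0.6 -0.8] op 0.294 t 4.32
[0, (0.28), 0, (0.23), (1.47), (-0.15)]
[0, (0.28), 0, (0.23), (1.47), (-0.15)]
[0, (0.28), 0, (0.23), (1.47), (-0.15)]
[0, (0.28), 0, (0.23), (1.47), (-0.15)]
```

```bash
python3 -m crank '[[0,0.5,0,0.3,0.5,-0.4,-1],[0,0.5,0,0.3,1,-0.3,-1],[0,0,0,0.2,1,0,-1],[0,0,0,0,1,0,-1],[0,0,0,0,1,0,-1],[0,0,0,0,0.5,0,-1],[0,0,0,0,0,0,-1],[0,0,0,0,0,0,-1],[0,0,0,0,0,0,-1],[0,0,0,0,0,0,-1]]' 50; python3 - <<'E' | sed 's/np.float64//g'
from h import *
plan(627.6,246,60,-0.297,1)
cv2.imwrite("pics/s2.png",cv2.resize(cams.grab_frame("side")[130:230,250:370],None,fx=5,fy=5,interpolation=2))
E
```

```text
clock: 5.15
eef_pos: [623.7, 238.2, 60.0]
tcp_rot: [-1.578, 0.007, -0.302]
contact_force: [0.5, 0.0, -0.8]
opening: 0.296
at [623.7 238.2  60. ] rpy [-1.578  0.007 -0.302] F [ 0.5  0.  -0.8] op 0.296 t 5.15
[0, (-0.27), 0, (0.14), (-0.0), (0.86)]
```

View pics/s2.png

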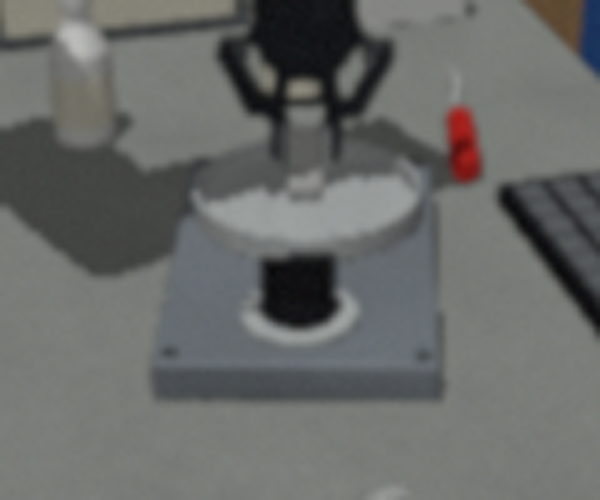

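```bash
python3 -m crank '[[0.3,0,0,0.1,0,0.7,-1],[0,0,0,0,0,0,-1],[0,0,0,0,0.1,0,-1],[0,0,0,0,0,0,-1],[0,0,0,0,0,0,-0.1],[0,0,0,0,0,0,-0.1],[0,0,0,0,0,0,-0.1],[0,0,0,0,-1,0,-0.1],[0,0,0,0,-2.5,0,-0.1],[0,0,0,0,-2.5,0,-0.1]]' 50; python3 - <<'E' | sed 's/np.float64//g'
from h import *
plan(592,-364,115,-1.8,17)
cv2.imwrite("pics/s3.png",cv2.resize(cams.grab_frame("side")[130:230,250:370],None,fx=5,fy=5,interpolation=2))
E
```

```text
clock: 6.03
eef_pos: [625.4, 245.3, 118.6]
tcp_rot: [-1.576, 0.011, -0.301]
contact_force: [0.5, -0.4, -0.3]
opening: 0.451
at [625.4 245.3 118.6] rpy [-1.576  0.011 -0.301] F [ 0.5 -0.4 -0.3] op 0.451 t 6.03
[0, (5.05), 0, (0.87), (0.02), (-3.48)]
[0, (5.05), 0, (1.18), (0.02), (-3.39)]
[0, (5.05), 0, (1.47), (0.02), (-3.27)]
[0, (5.05), 0, (1.75), (0.02), (-3.13)]
[0, (5.05), 0, (2.02), (0.02), (-2.97)]
[0, (5.05), 0, (2.28), (0.02), (-2.78)]
[0, (5.05), 0, (2.51), (0.02), (-2.56)]
[0, (5.05), 0, (2.73), (0.02), (-2.33)]
[0, (5.05), 0, (2.92), (0.02), (-2.08)]
[0, (5.05), 0, (3.1), (0.02), (-1.82)]
[0, (5.05), 0, (3.24), (0.02), (-1.54)]
[0, (5.05), 0, (3.37), (0.02), (-1.25)]
[0, (5.05), 0, (3.46), (0.02), (-0.95)]
[0, (5.05), 0, (3.53), (0.02), (-0.64)]
[0, (5.05), 0, (3.57), (0.02), (-0.32)]
[0, (5.05), 0, (3.59), (0.02), (-0.01)]
[0, (5.05), 0, (3.58), (0.02), (0.31)]
```

View pics/s3.png

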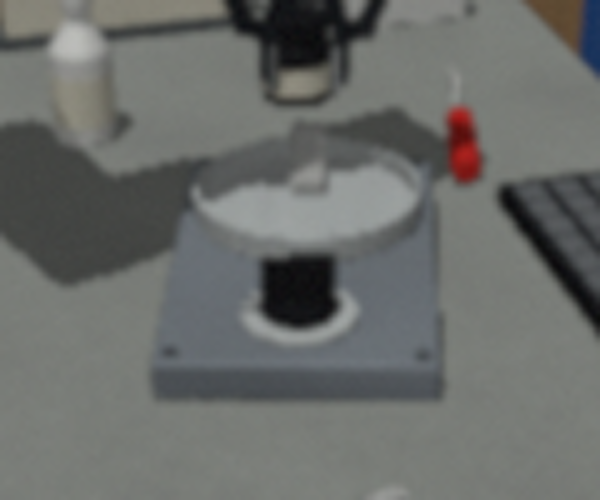

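```bash
python3 - <<'E' | sed 's/np.float64//g'
from h import *
plan(440.5,-194,110,0.75,13)
E
```

```text
at [628.  246.3 124.2] rpy [-1.572  0.005 -0.3  ] F [2.5 1.1 3.6] op 0.448 t 6.08
[0, (-4.63), 0, (-0.38), (0.11), (-3.66)]
[0, (-4.63), 0, (-0.67), (0.11), (-3.62)]
[0, (-4.63), 0, (-0.96), (0.11), (-3.55)]
[0, (-4.63), 0, (-1.24), (0.11), (-3.46)]
[0, (-4.63), 0, (-1.52), (0.11), (-3.35)]
[0, (-4.63), 0, (-1.78), (0.11), (-3.22)]
[0, (-4.63), 0, (-2.04), (0.11), (-3.07)]
[0, (-4.63), 0, (-2.28), (0.11), (-2.89)]
[0, (-4.63), 0, (-2.51), (0.11), (-2.7)]
[0, (-4.63), 0, (-2.71), (0.11), (-2.49)]
[0, (-4.63), 0, (-2.91), (0.11), (-2.26)]
[0, (-4.63), 0, (-3.08), (0.11), (-2.02)]
[0, (-4.63), 0, (-3.23), (0.11), (-1.76)]
```

```bash
python3 -m crank '[[0,-4.6,0,-0.4,0,-3.6,0.5],[0,-4.6,0,-0.7,0.1,-3.6,0.5],[0,-4.6,0,-1,0.1,-3.55,0.5],[0,-4.6,0,-1.25,0.1,-3.45,0.5],[0,-4.6,0,-1.5,0.1,-3.35,0.5],[0,-4.6,0,-1.8,0.1,-3.2,0.5],[0,-4.6,0,-2,0.1,-3.1,0.5],[0,-4.6,0,-2.3,0.1,-2.9,0.5],[0,-4.6,0,-2.5,0.1,-2.7,0.5],[0,-4.6,0,-2.7,0.1,-2.5,0.5]]' 50;  python3 - <<'E' | sed 's/np.float64//g'
from h import *
plan(440.5,-194,100,0.75,3)
E
```

```text
clock: 6.92
eef_pos: [490.5, -98.3, 125.0]
tcp_rot: [-1.575, -0.019, 0.547]
contact_force: [0.4, -0.5, -0.3]
opening: 0.748
at [490.5 -98.3 125. ] rpy [-1.575 -0.019  0.547] F [ 0.4 -0.5 -0.3] op 0.748 t 6.92
[0, (-3.88), 0, (-3.08), (0.83), (-1.86)]
[0, (-3.88), 0, (-3.2), (0.83), (-1.65)]
[0, (-3.88), 0, (-3.3), (0.83), (-1.43)]
```

```bash
cat >> h.py <<'E'
def fix(x,y,z,yaw):
    from scipy.spatial.transform import Rotation as R
    s=r.sense();p=s["eef_pos"];A=R.from_euler("xyz",s["tcp_rot"]);B=R.from_euler("xyz",[-np.pi/2,0,yaw])
    print("at",np.round(p,1),np.round(s["tcp_rot"],3),"F",np.round(s["contact_force"],1),"op",round(s["opening"],3),"t",round(s["clock"],2))
    print("turn",np.degrees((A.inv()*B).as_rotvec()).round(2),"shift cm",(A.inv().apply(np.array([x,y,z])-p)/10).round(2))
E
python3 -m crank '[[0,-3.9,0,-3,0.8,-1.8,0.5],[0,-3.9,0,-3,0.8,-1.5,0.5],[0,-3,0,-1.5,0.8,-0.7,0.5],[0,0,0,0,0.5,0,0.5],[0,0,0,0,0,0,0.5],[0,0,0,0,0,0,0.5],[0,0,0,0,0,0,0.5],[0,0,0,0,0,0,0.5],[0,0,0,0,0,0,0.5],[0,0,0,0,0,0,0.5]]' 50;  python3 - <<'E'
from h import *
fix(440.5,-194,14,0.75)
cv2.imwrite("pics/t4.png",cv2.resize(cams.grab_frame("top")[170:290,340:480],None,fx=5,fy=5,interpolation=2))
E
```

```text
clock: 7.75
eef_pos: [452.4, -180.8, 100.3]
tcp_rot: [-1.589, -0.022, 0.742]
contact_force: [-0.5, 0.9, 0.5]
opening: 0.753
at [ 452.4 -180.8  100.3] [-1.589 -0.022  0.742] F [-0.5  0.9  0.5] op 0.753 t 7.75
turn [ 1.02 -0.5   1.28] shift cm [-1.96  8.59 -0.02]
```

View pics/t4.png

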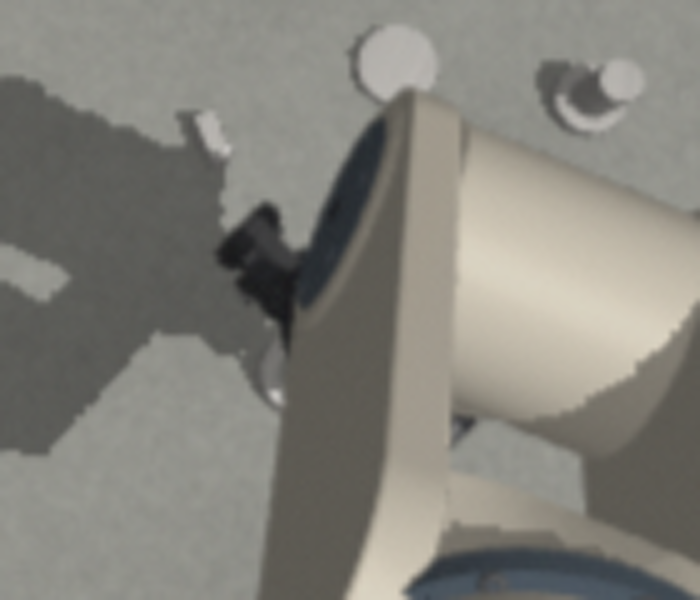

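```bash
python3 -m crank '[[1,-0.5,1.3,-1,0,0,0.6],[0,0,0,-0.9,0,0,0.6],[0,0,0,0,1,0,0.6],[0,0,0,0,1.8,0,0.6],[0,0,0,0,1.8,0,0.6],[0,0,0,0,1.8,0,0.6],[0,0,0,0,0.8,0,0.6],[0,0,0,0,0.2,0,0.6],[0,0,0,0,0,0,0.6],[0,0,0,0,0,0,0.6]]' 50;  python3 - <<'E'
from h import *
fix(440.5,-194,14,0.75)
cv2.imwrite("pics/t5.png",cv2.resize(cams.grab_frame("side")[190:310,240:380],None,fx=5,fy=5,interpolation=2))
E
```

```text
clock: 8.63
eef_pos: [439.2, -193.1, 21.8]
tcp_rot: [-1.575, -0.003, 0.749]
contact_force: [-0.8, -0.0, 0.3]
opening: 0.801
at [ 439.2 -193.1   21.8] [-1.575 -0.003  0.749] F [-0.8 -0.   0.3] op 0.801 t 8.63
turn [ 0.25 -0.05  0.2 ] shift cm [ 0.03  0.78 -0.15]
```

View pics/t5.png

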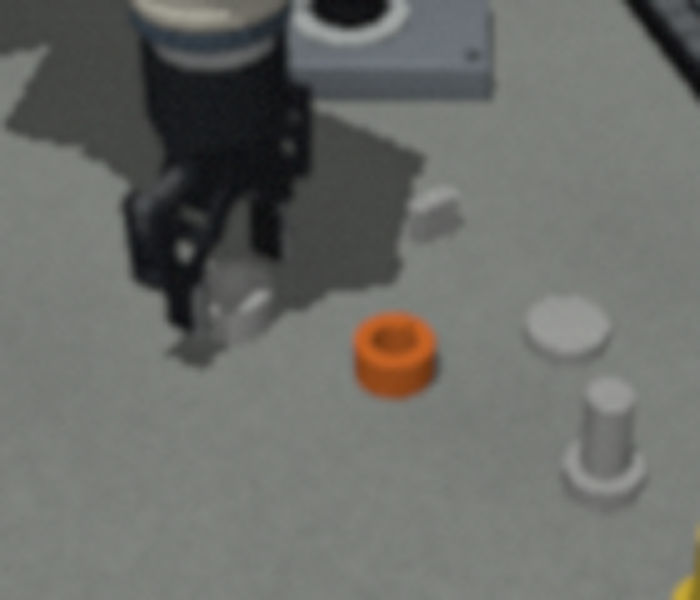

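Fingers straddle the collar (seen at about (240,300) in the crop), so I'll lower the last bit and grip.

```bash
python3 -m crank '[[0,0,0,0,0.6,-0.1,0.6],[0,0,0,0,0,0,0.6],[0,0,0,0,0,0,-1],[0,0,0,0,0,0,-1],[0,0,0,0,0,0,-1],[0,0,0,0,0,0,-1],[0,0,0,0,0,0,-1],[0,0,0,0,0,0,-1],[0,0,0,0,-1.5,0,-1],[0,0,0,0,-3,0,-1]]' 50;  python3 - <<'E'| sed 's/np.float64//g'
from h import *
fix(440.5,-194,14,0.75)
cv2.imwrite("pics/t6.png",cv2.resize(cams.grab_frame("side")[190:310,240:380],None,fx=5,fy=5,interpolation=2))
plan(645,170,125,0.75,12)
E
```

```text
clock: 9.52
eef_pos: [438.4, -193.2, 60.3]
tcp_rot: [-1.573, -0.002, 0.749]
contact_force: [0.6, -0.2, -1.5]
opening: 0.494
at [ 438.4 -193.2   60.3] [-1.573 -0.002  0.749] F [ 0.6 -0.2 -1.5] op 0.494 t 9.52
turn [ 0.1  -0.05  0.13] shift cm [ 0.09  4.63 -0.19]
at [ 441.1 -194.4   65.8] rpy [-1.579 -0.005  0.749] F [1.6 0.1 2.5] op 0.494 t 9.57
[0, (-0.0), 0, (3.31), (-0.49), (1.07)]
[0, (-0.0), 0, (3.31), (-0.49), (1.07)]
[0, (-0.0), 0, (3.31), (-0.49), (1.07)]
[0, (-0.0), 0, (3.31), (-0.49), (1.07)]
[0, (-0.0), 0, (3.31), (-0.49), (1.07)]
[0, (-0.0), 0, (3.31), (-0.49), (1.07)]
[0, (-0.0), 0, (3.31), (-0.49), (1.07)]
[0, (-0.0), 0, (3.31), (-0.49), (1.06)]
[0, (-0.0), 0, (3.31), (-0.49), (1.06)]
[0, (-0.0), 0, (3.31), (-0.49), (1.06)]
[0, (-0.0), 0, (3.31), (-0.49), (1.06)]
[0, (-0.0), 0, (3.31), (-0.49), (1.06)]
```

View pics/t6.png

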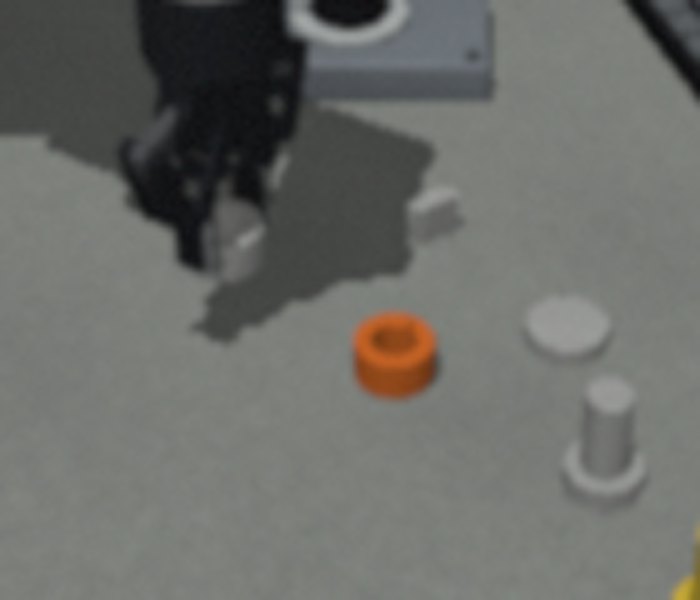

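```bash
python3 -m crank '[[0,0,0,2,-2,0.6,-1],[0,0,0,3.3,-2,1.1,-1],[0,0,0,3.3,-1.2,1.1,-1],[0,0,0,3.3,-0.5,1.1,-1],[0,0,0,3.3,0,1.1,-1],[0,0,0,3.3,0,1.1,-1],[0,0,0,3.3,0,1.1,-1],[0,0,0,3.3,0,1.1,-1],[0,0,0,3.3,0,1.1,-1],[0,0,0,3.3,0,1.1,-1]]' 50;  python3 - <<'E'| sed 's/np.float64//g'
from h import *
fix(645,170,53,0.75)
E
```

```text
clock: 10.4
eef_pos: [607.9, 106.3, 130.6]
tcp_rot: [-1.586, -0.01, 0.74]
contact_force: [0.4, -0.7, -1.1]
opening: 0.494
at [607.9 106.3 130.6] [-1.586 -0.01   0.74 ] F [ 0.4 -0.7 -1.1] op 0.494 t 10.4
turn [ 0.85 -0.56  0.57] shift cm [6.95 7.8  2.32]
```

```bash
python3 -m crank '[[0.8,-0.5,0.6,3,0,1,-1],[0,0,0,2,0,0.7,-1],[0,0,0,0.7,0,0.1,-1],[0,0,0,0,1,0,-1],[0,0,0,0,1.3,0,-1],[0,0,0,0,1.3,0,-1],[0,0,0,0,1,0,-1],[0,0,0,0,0.5,0,-1],[0,0,0,0,0,0,-1],[0,0,0,0,0,0,-1]]' 50;  python3 - <<'E'| sed 's/np.float64//g'
from h import *
fix(645,170,52,0.75)
E
```

```text
clock: 11.23
eef_pos: [636.8, 162.1, 70.5]
tcp_rot: [-1.569, 0.005, 0.752]
contact_force: [0.4, 0.4, -1.1]
opening: 0.493
at [636.8 162.1  70.5] [-1.569  0.005  0.752] F [ 0.4  0.4 -1.1] op 0.493 t 11.23
turn [-0.1   0.09 -0.26] shift cm [1.14 1.84 0.01]
```

```bash
python3 -m crank '[[0,0,0,1,0.3,0,-1],[0,0,0,0,0.9,0,-1],[0,0,0,0,0.5,0,-1],[0,0,0,0,0,0,-1],[0,0,0,0,0,0,-1],[0,0,0,0,0,0,0.2],[0,0,0,0,0,0,0.2],[0,0,0,0,0,0,0.2],[0,0,0,0,0,0,0.2],[0,0,0,0,0,0,0.2]]' 50;  python3 - <<'E'| sed 's/np.float64//g'
from h import *
fix(645,170,52,0.75)
cv2.imwrite("pics/t7.png",cv2.resize(cams.grab_frame("side")[130:230,250:370],None,fx=5,fy=5,interpolation=2))
E
```

```text
clock: 12.07
eef_pos: [647.4, 170.0, 54.4]
tcp_rot: [-1.571, -0.0, 0.751]
contact_force: [-0.2, 0.3, 0.7]
opening: 0.6
at [647.4 170.   54.4] [-1.571 -0.     0.751] F [-0.2  0.3  0.7] op 0.6 t 12.07
turn [0.03 0.05 0.02] shift cm [-0.17  0.24  0.16]
```

View pics/t7.png

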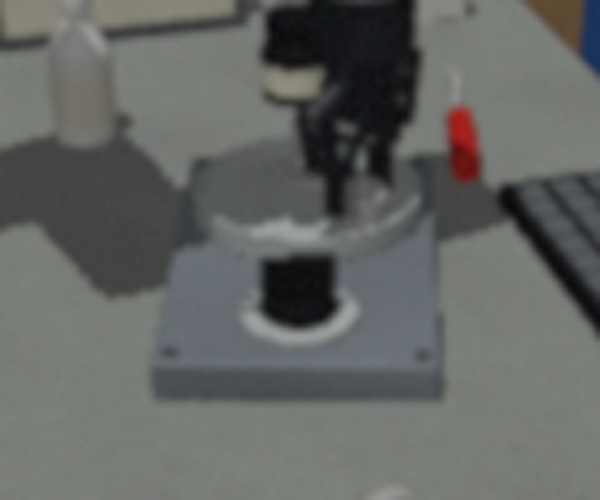

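```bash
python3 - <<'E'| sed 's/np.float64//g'
from h import *
plan(592,-364,54.4,0.2,15)
E
```

```text
at [647.4 169.9  54.4] rpy [-1.571 -0.     0.751] F [-0.8 -0.9  0.5] op 0.604 t 12.12
[0, (2.1), 0, (-2.7), (-0.0), (-2.35)]
[0, (2.1), 0, (-2.61), (-0.0), (-2.45)]
[0, (2.1), 0, (-2.52), (-0.0), (-2.54)]
[0, (2.1), 0, (-2.42), (-0.0), (-2.63)]
[0, (2.1), 0, (-2.33), (-0.0), (-2.72)]
[0, (2.1), 0, (-2.22), (-0.0), (-2.8)]
[0, (2.1), 0, (-2.12), (-0.0), (-2.88)]
[0, (2.1), 0, (-2.01), (-0.0), (-2.96)]
[0, (2.1), 0, (-1.9), (-0.0), (-3.03)]
[0, (2.1), 0, (-1.79), (-0.0), (-3.1)]
[0, (2.1), 0, (-1.67), (-0.0), (-3.16)]
[0, (2.1), 0, (-1.56), (-0.0), (-3.22)]
[0, (2.1), 0, (-1.44), (-0.0), (-3.28)]
[0, (2.1), 0, (-1.32), (-0.0), (-3.33)]
[0, (2.1), 0, (-1.19), (-0.0), (-3.37)]
```

```bash
python3 -m crank '[[0,0,0,0,-2,0,0.2],[0,0,0,0,-3.5,0,0.2],[0,1,0,-1.4,-2,-1.2,0.2],[0,2.1,0,-2.7,-0.5,-2.4,0.2],[0,2.1,0,-2.6,0,-2.45,0.2],[0,2.1,0,-2.5,0,-2.5,0.2],[0,2.1,0,-2.4,0,-2.6,0.2],[0,2.1,0,-2.3,0,-2.7,0.2],[0,2.1,0,-2.2,0,-2.8,0.2],[0,2.1,0,-2.1,0,-2.9,0.2]]' 50;  python3 - <<'E'| sed 's/np.float64//g'
from h import *
plan(592,-364,115,0.2,8)
E
```

```text
clock: 12.95
eef_pos: [616.1, -99.1, 139.1]
tcp_rot: [-1.573, -0.005, 0.476]
contact_force: [0.3, 0.4, -0.2]
opening: 0.598
at [616.1 -99.1 139.1] rpy [-1.573 -0.005  0.476] F [ 0.3  0.4 -0.2] op 0.598 t 12.95
[0, (1.97), 0, (-1.78), (0.3), (-2.81)]
[0, (1.97), 0, (-1.69), (0.3), (-2.87)]
[0, (1.97), 0, (-1.59), (0.3), (-2.92)]
[0, (1.97), 0, (-1.48), (0.3), (-2.98)]
[0, (1.97), 0, (-1.38), (0.3), (-3.02)]
[0, (1.97), 0, (-1.28), (0.3), (-3.07)]
[0, (1.97), 0, (-1.17), (0.3), (-3.11)]
[0, (1.97), 0, (-1.06), (0.3), (-3.15)]
```

```bash
python3 -m crank '[[0,2,0,-1.8,0.2,-2.8,0.2],[0,2,0,-1.7,0.2,-2.85,0.2],[0,2,0,-1.6,0.2,-2.9,0.2],[0,2,0,-1.5,0.2,-3,0.2],[0,2,0,-1.4,0.2,-3,0.2],[0,2,0,-1.3,0.2,-3,0.2],[0,2,0,-1,0.2,-2.6,0.2],[0,2,0,-0.4,0,-1.5,0.2],[0,0,0,0,0,-0.5,0.2],[0,0,0,0,0,0,0.2]]' 50;  python3 - <<'E'| sed 's/np.float64//g'
from h import *
fix(592,-364,38,0.2)
E
```

```text
clock: 13.78
eef_pos: [588.5, -364.8, 125.7]
tcp_rot: [-1.574, -0.008, 0.173]
contact_force: [0.1, 0.8, 0.5]
opening: 0.601
at [ 588.5 -364.8  125.7] [-1.574 -0.008  0.173] F [0.1 0.8 0.5] op 0.601 t 13.78
turn [ 0.21 -1.55  0.47] shift cm [0.29 8.77 0.05]
```

```bash
python3 -m crank '[[0,-1.5,0.4,0.3,0,0,0.2],[0,0,0,0,0.8,0,0.2],[0,0,0,0,1.8,0,0.2],[0,0,0,0,1.8,0,0.2],[0,0,0,0,1.8,0,0.2],[0,0,0,0,1,0,0.2],[0,0,0,0,0.4,0,0.2],[0,0,0,0,0,0,0.2],[0,0,0,0,0,0,0.2],[0,0,0,0,0,0,0.2]]' 50;  python3 - <<'E'| sed 's/np.float64//g'
from h import *
fix(592,-364,38,0.2)
cv2.imwrite("pics/t8.png",cv2.resize(cams.grab_frame("side")[200:330,310:450],None,fx=4.5,fy=4.5,interpolation=2))
E
```

```text
clock: 14.62
eef_pos: [596.8, -351.7, 46.7]
tcp_rot: [-1.573, -0.001, 0.22]
contact_force: [0.2, -0.6, -1.1]
opening: 0.596
at [ 596.8 -351.7   46.7] [-1.573e+00 -1.000e-03  2.200e-01] F [ 0.2 -0.6 -1.1] op 0.596 t 14.62
turn [0.11 1.13 0.08] shift cm [-0.73  0.87 -1.09]
```

View pics/t8.png

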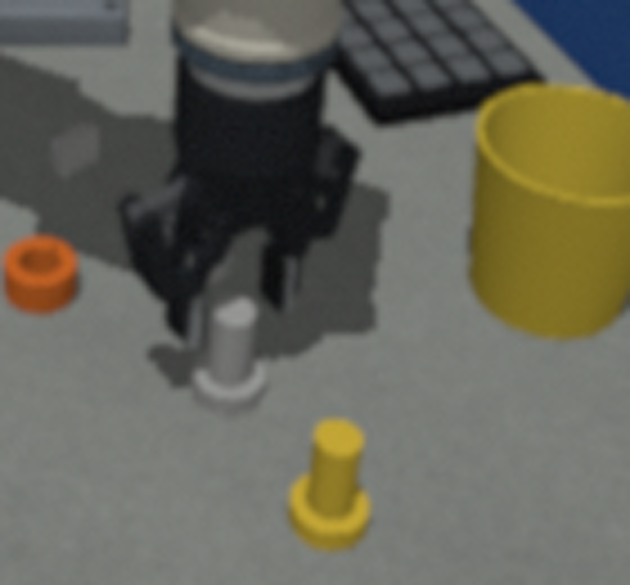

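```bash
python3 -m crank '[[0,1,0,-0.35,0.2,-0.5,0.2],[0,0,0,-0.35,0.3,-0.5,0.2],[0,0,0,0,0.3,0,0.2],[0,0,0,0,0,0,0.2],[0,0,0,0,0,0,-1],[0,0,0,0,0,0,-1],[0,0,0,0,0,0,-1],[0,0,0,0,0,0,-1],[0,0,0,0,0,0,-1],[0,0,0,0,0,0,-1]]' 60;  python3 - <<'E'| sed 's/np.float64//g'
from h import *
fix(592,-364,38,0.2)
plan(570.7,193,37,0.2,15)
E
```

```text
clock: 15.5
eef_pos: [592.6, -366.5, 41.4]
tcp_rot: [-1.576, -0.005, 0.199]
contact_force: [-0.2, -0.3, -0.3]
opening: 0.256
at [ 592.6 -366.5   41.4] [-1.576 -0.005  0.199] F [-0.2 -0.3 -0.3] op 0.256 t 15.5
turn [ 0.32 -0.06  0.29] shift cm [-0.02  0.34  0.26]
at [ 592.6 -366.5   41.4] rpy [-1.576 -0.005  0.199] F [-0.2 -0.3 -0.3] op 0.256 t 15.5
[0, (-0.0), 0, (0.59), (0.03), (3.69)]
[0, (-0.0), 0, (0.59), (0.03), (3.69)]
[0, (-0.0), 0, (0.59), (0.03), (3.69)]
[0, (-0.0), 0, (0.59), (0.03), (3.69)]
[0, (-0.0), 0, (0.59), (0.03), (3.68)]
[0, (-0.0), 0, (0.59), (0.03), (3.68)]
[0, (-0.0), 0, (0.6), (0.03), (3.68)]
[0, (-0.0), 0, (0.6), (0.03), (3.68)]
[0, (-0.0), 0, (0.6), (0.03), (3.68)]
[0, (-0.0), 0, (0.6), (0.03), (3.68)]
[0, (-0.0), 0, (0.6), (0.03), (3.68)]
[0, (-0.0), 0, (0.6), (0.03), (3.68)]
[0, (-0.0), 0, (0.6), (0.03), (3.68)]
[0, (-0.0), 0, (0.6), (0.03), (3.68)]
[0, (-0.0), 0, (0.6), (0.03), (3.68)]
```

```bash
python3 -m crank '[[0,0,0,0,-2,0,-1],[0,0,0,0,-3.5,0,-1],[0,0,0,0,-3.5,0,-1],[0,0,0,0.3,-2.5,1.8,-1],[0,0,0,0.6,-1,3.5,-1],[0,0,0,0.6,0,3.6,-1],[0,0,0,0.6,0,3.6,-1],[0,0,0,0.6,0,3.6,-1],[0,0,0,0.6,0,3.6,-1],[0,0,0,0.6,0,3.6,-1]]' 60;  python3 - <<'E'| sed 's/np.float64//g'
from h import *
fix(592,-364,38,0.2)
plan(570.7,193,165,0.2,9)
cv2.imwrite("pics/t9.png",cams.grab_frame("side"))
E
```

```text
clock: 16.33
eef_pos: [581.6, -126.3, 167.3]
tcp_rot: [-1.574, -0.002, 0.191]
contact_force: [-0.4, 1.0, -3.3]
opening: 0.252
at [ 581.6 -126.3  167.3] [-1.574 -0.002  0.191] F [-0.4  1.  -3.3] op 0.252 t 16.33
turn [ 0.17 -0.53  0.12] shift cm [ -3.51  12.99 -23.5 ]
at [ 581.6 -126.3  167.3] rpy [-1.574 -0.002  0.191] F [-0.4  1.  -3.3] op 0.252 t 16.33
[0, (-0.06), 0, (0.55), (0.03), (3.51)]
[0, (-0.06), 0, (0.56), (0.03), (3.51)]
[0, (-0.06), 0, (0.56), (0.03), (3.5)]
[0, (-0.06), 0, (0.56), (0.03), (3.5)]
[0, (-0.06), 0, (0.57), (0.03), (3.5)]
[0, (-0.06), 0, (0.57), (0.03), (3.5)]
[0, (-0.06), 0, (0.58), (0.03), (3.5)]
[0, (-0.06), 0, (0.58), (0.03), (3.5)]
[0, (-0.06), 0, (0.58), (0.03), (3.5)]
```

View pics/t9.png

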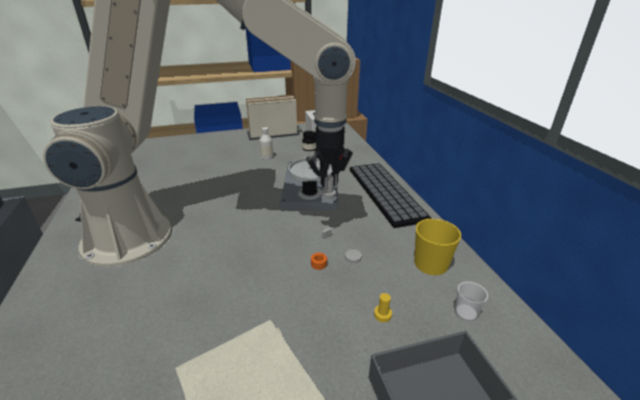

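```bash
python3 -m crank '[[0,0,0,0.5,0,3,-1],[0,0,0,0.6,0,3.5,-1],[0,0,0,0.6,0,3.5,-1],[0,0,0,0.6,0,3.5,-1],[0,0,0,0.6,0,3.5,-1],[0,0,0,0.6,0,3.5,-1],[0,0,0,0.6,0,3.3,-1],[0,0,0,0.4,0,2,-1],[0,0,0,0.1,0,0.8,-1],[0,0,0,0,0,0,-1]]' 60;  python3 - <<'E'| sed 's/np.float64//g'
from h import *
fix(570.7,193,78.5,0.2)
E
```

```text
clock: 17.22
eef_pos: [569.4, 167.1, 164.2]
tcp_rot: [-1.569, 0.003, 0.198]
contact_force: [0.4, 0.3, -2.8]
opening: 0.254
at [569.4 167.1 164.2] [-1.569  0.003  0.198] F [ 0.4  0.3 -2.8] op 0.254 t 17.22
turn [-0.13 -0.13 -0.2 ] shift cm [0.67 8.57 2.5 ]
```

```bash
python3 -m crank '[[0,0,0,0.3,0,1.2,-1],[0,0,0,0.3,0.5,1.1,-1],[0,0,0,0,1.5,0.2,-1],[0,0,0,0,1.8,0,-1],[0,0,0,0,1.5,0,-1],[0,0,0,0,1,0,-1],[0,0,0,0,0.3,0,-1],[0,0,0,0,0,0,-1],[0,0,0,0,0,0,-1],[0,0,0,0,0,0,-1]]' 60;  python3 - <<'E'| sed 's/np.float64//g'
from h import *
fix(570.7,193,78,0.2)
cv2.imwrite("pics/t10.png",cv2.resize(cams.grab_frame("side")[120:220,250:370],None,fx=5,fy=5,interpolation=2))
E
```

```text
clock: 18.05
eef_pos: [571.9, 190.8, 94.3]
tcp_rot: [-1.57, 0.004, 0.192]
contact_force: [-0.2, -0.7, -2.9]
opening: 0.25
at [571.9 190.8  94.3] [-1.57   0.004  0.192] F [-0.2 -0.7 -2.9] op 0.25 t 18.05
turn [-0.06 -0.48 -0.2 ] shift cm [-0.07  1.63  0.24]
```

View pics/t10.png

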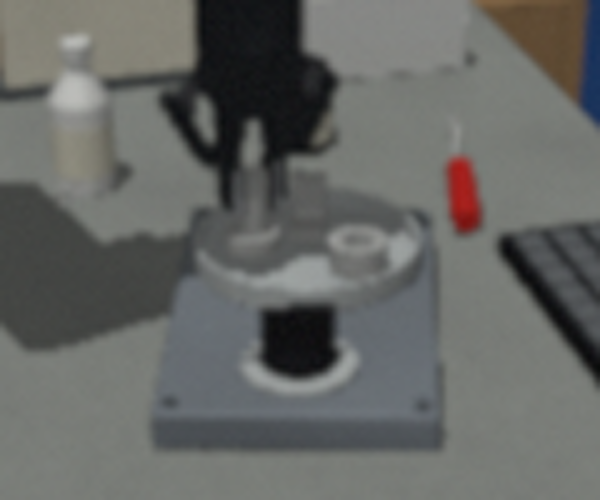

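```bash
python3 -m crank '[[0,0,0,0,0.5,0,-1],[0,0,0,0,0.5,0.1,-1],[0,0,0,0,0.3,0,-1],[0,0,0,0,0.1,0,-1],[0,0,0,0,0,0,-1],[0,0,0,0,0,0,-1],[0,0,0,0,0,0,-1],[0,0,0,0,0,0,-1],[0,0,0,0,0,0,-1],[0,0,0,0,0,0,-1]]' 60;  python3 - <<'E'| sed 's/np.float64//g'
from h import *
fix(570.7,193,78,0.2)
E
```

```text
clock: 18.93
eef_pos: [573.3, 192.4, 81.5]
tcp_rot: [-1.569, -0.001, 0.192]
contact_force: [0.3, -0.3, -3.2]
opening: 0.255
at [573.3 192.4  81.5] [-1.569e+00 -1.000e-03  1.920e-01] F [ 0.3 -0.3 -3.2] op 0.255 t 18.93
turn [-0.09 -0.48  0.06] shift cm [-0.25  0.35  0.1 ]
```

```bash
python3 -m crank '[[0,0,0,0,0.2,0,-1],[0,0,0,0,0.1,0,-1],[0,0,0,0,0.1,0,-1],[0,0,0,0,0,0,-1],[0,0,0,0,0,0,-0.2],[0,0,0,0,0,0,-0.1],[0,0,0,0,0,0,-0.1],[0,0,0,0,0,0,-0.1],[0,0,0,0,-1,0,-0.1],[0,0,0,0,-2.5,0,-0.1]]' 60;  python3 - <<'E'| sed 's/np.float64//g'
from h import *
plan(569.5,54.7,140,1.273,9)
cv2.imwrite("pics/t11.png",cv2.resize(cams.grab_frame("side")[120:220,250:370],None,fx=5,fy=5,interpolation=2))
E
```

```text
clock: 19.77
eef_pos: [571.8, 191.9, 110.7]
tcp_rot: [-1.57, 0.003, 0.192]
contact_force: [-0.1, -0.2, -0.6]
opening: 0.452
at [571.8 191.9 110.7] rpy [-1.57   0.003  0.192] F [-0.1 -0.2 -0.6] op 0.452 t 19.77
[0, (-6.89), 0, (-0.31), (-0.33), (-1.49)]
[0, (-6.89), 0, (-0.49), (-0.33), (-1.44)]
[0, (-6.89), 0, (-0.66), (-0.33), (-1.37)]
[0, (-6.89), 0, (-0.82), (-0.33), (-1.28)]
[0, (-6.89), 0, (-0.97), (-0.33), (-1.18)]
[0, (-6.89), 0, (-1.1), (-0.33), (-1.05)]
[0, (-6.89), 0, (-1.22), (-0.33), (-0.91)]
[0, (-6.89), 0, (-1.32), (-0.33), (-0.76)]
[0, (-6.89), 0, (-1.4), (-0.33), (-0.6)]
```

View pics/t11.png

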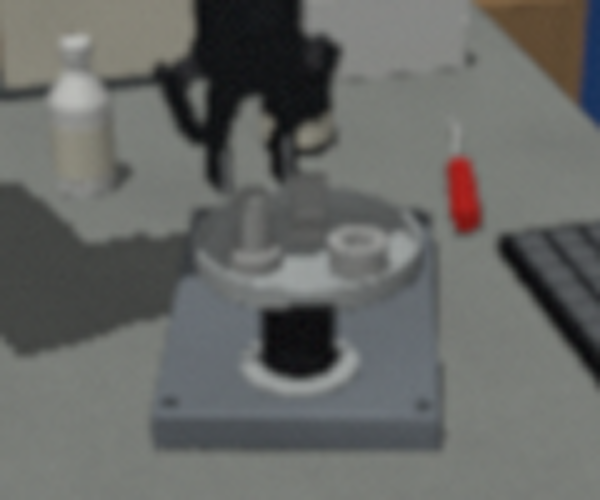

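```bash
python3 -m crank '[[0,0,0,0,-1.5,0,0],[0,-6.9,0,-0.3,-1,-1.4,0],[0,-6.9,0,-0.5,0,-1.45,0],[0,-6.9,0,-0.65,0,-1.4,0],[0,-6.9,0,-0.8,0,-1.3,0],[0,-6.9,0,-0.95,0,-1.2,0],[0,-6.9,0,-1.1,0,-1.05,0],[0,-6.9,0,-1.2,0,-0.9,0],[0,-6.9,0,-1.3,0,-0.75,0],[0,-6.5,0,-1.2,0,-0.5,0]]' 60;  python3 - <<'E'| sed 's/np.float64//g'
from h import *
fix(569.5,54.7,65,1.273)
E
```

```text
clock: 20.65
eef_pos: [580.4, 57.4, 156.3]
tcp_rot: [-1.589, -0.013, 1.307]
contact_force: [-0.5, 1.2, 0.3]
opening: 0.501
at [580.4  57.4 156.3] [-1.589 -0.013  1.307] F [-0.5  1.2  0.3] op 0.501 t 20.65
turn [1.05 1.92 0.74] shift cm [-0.66  9.1   1.15]
```

```bash
python3 -m crank '[[1,1.5,0.7,0,0,0.5,0],[0,0.3,0,-0.3,0,0.5,0],[0,0,0,-0.3,0,0.1,0],[0,0,0,0,0,0,0],[0,0,0,0,1,0,0],[0,0,0,0,1,0,0],[0,0,0,0,0.5,0,0],[0,0,0,0,0,0,0],[0,0,0,0,0,0,0],[0,0,0,0,0,0,0]]' 60;  python3 - <<'E'| sed 's/np.float64//g'
from h import *
fix(569.5,54.7,60,1.273)
cv2.imwrite("pics/t12.png",cv2.resize(cams.grab_frame("side")[120:220,250:370],None,fx=5,fy=5,interpolation=2))
cv2.imwrite("pics/t13.png",cv2.resize(cams.grab_frame("top")[135:240,205:345],None,fx=5,fy=5,interpolation=2))
E
```

```text
clock: 21.48
eef_pos: [568.3, 52.7, 131.3]
tcp_rot: [-1.576, -0.002, 1.282]
contact_force: [0.5, 1.6, 0.1]
opening: 0.501
at [568.3  52.7 131.3] [-1.576 -0.002  1.282] F [0.5 1.6 0.1] op 0.501 t 21.48
turn [0.29 0.53 0.12] shift cm [ 0.21  7.13 -0.02]
```

View pics/t12.png

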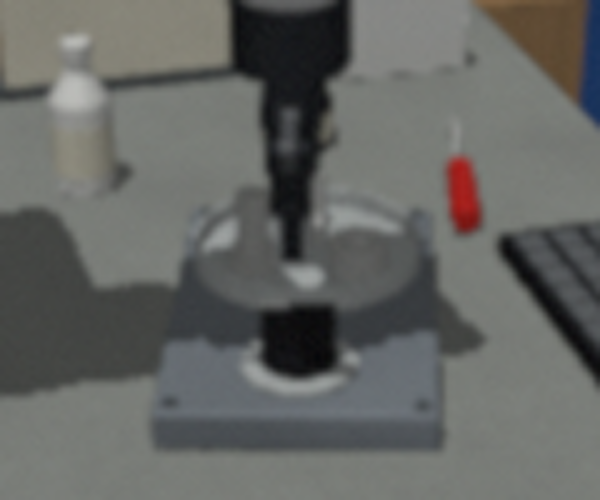

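View pics/t13.png

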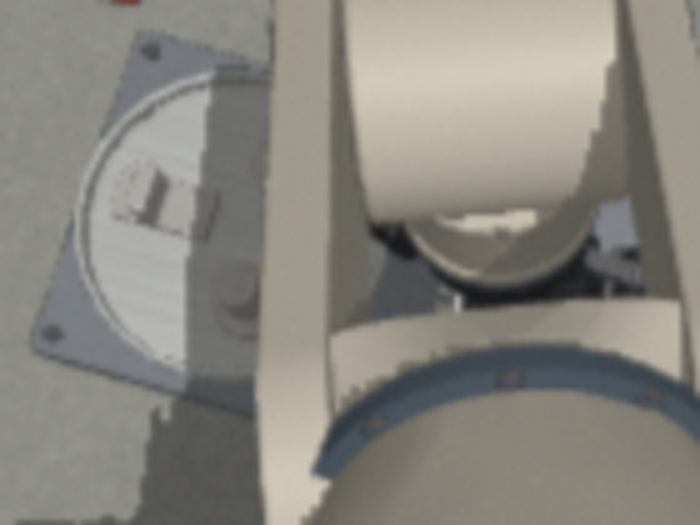

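```bash
python3 -m crank '[[0.3,0.5,0.1,0.2,0.5,0,0],[0,0,0,0,1.3,0,0],[0,0,0,0,1.5,0,0],[0,0,0,0,1.3,0,0],[0,0,0,0,0.8,0,0],[0,0,0,0,0.3,0,0],[0,0,0,0,0,0,0],[0,0,0,0,0,0,0],[0,0,0,0,0,0,0],[0,0,0,0,0,0,0]]' 60;  python3 - <<'E'| sed 's/np.float64//g'
from h import *
fix(569.5,54.7,59.5,1.273)
cv2.imwrite("pics/t14.png",cv2.resize(cams.grab_frame("side")[120:220,250:370],None,fx=5,fy=5,interpolation=2))
E
```

```text
clock: 22.42
eef_pos: [572.5, 55.8, 74.4]
tcp_rot: [-1.575, -0.003, 1.27]
contact_force: [0.1, 0.7, 0.8]
opening: 0.499
at [572.5  55.8  74.4] [-1.575 -0.003  1.27 ] F [0.1 0.7 0.8] op 0.499 t 22.42
turn [ 0.26 -0.16  0.15] shift cm [-0.2   1.49  0.26]
```

View pics/t14.png

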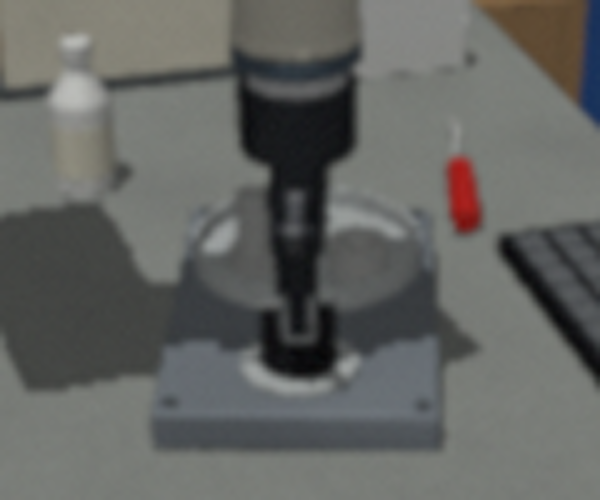

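```bash
python3 -m crank '[[0.2,0,0.1,-0.15,0.5,0.2,0],[0,0,0,0,0.5,0,0],[0,0,0,0,0.2,0,0],[0,0,0,0,0,0,0],[0,0,0,0,0,0,0],[0,0,0,0,0,0,-1],[0,0,0,0,0,0,-1],[0,0,0,0,0,0,-1],[0,0,0,0,0,0,-1],[0,0,0,0,0,0,-1]]' 60;  python3 - <<'E'| sed 's/np.float64//g'
from h import *
fix(569.5,54.7,59.5,1.273)
E
```

```text
clock: 23.3
eef_pos: [570.6, 54.8, 62.5]
tcp_rot: [-1.573, -0.001, 1.27]
contact_force: [-0.9, -0.5, -1.0]
opening: 0.151
at [570.6  54.8  62.5] [-1.573e+00 -1.000e-03  1.270e+00] F [-0.9 -0.5 -1. ] op 0.151 t 23.3
turn [ 0.15 -0.16  0.08] shift cm [-0.04  0.3   0.1 ]
```

```bash
python3 -m crank '[[0,0,0,0,0,0,-1],[0,0,0,0,0,0,-1],[0,2.5,0,0,0,0,-1],[0,2.5,0,0,0,0,-1],[0,2.5,0,0,0,0,-1],[0,2.5,0,0,0,0,-1],[0,2.5,0,0,0,0,-1],[0,2.5,0,0,0,0,-1],[0,2,0,0,0,0,-1],[0,0,0,0,0,0,-1]]' 60;  python3 - <<'E'| sed 's/np.float64//g'
from h import *
fix(569.5,54.7,62,1.273-1.0472/3); print(r.sense()["wrist_torque"])
E
```

```text
clock: 24.13
eef_pos: [570.6, 54.9, 62.4]
tcp_rot: [-1.573, -0.002, 0.96]
contact_force: [-0.1, -0.6, -0.1]
opening: 0.148
at [570.6  54.9  62.4] [-1.573 -0.002  0.96 ] F [-0.1 -0.6 -0.1] op 0.148 t 24.13
turn [0.13 2.06 0.12] shift cm [-0.08  0.04  0.08]
[-0.15164467  0.05172864 -0.09544579]
```

```bash
python3 -m crank '[[0,1,0,0,0,0,-1],[0,1,0,0,0,0,-1],[0,0,0,0,0,0,-1],[0,0,0,0,0,0,-1],[0,0,0,0,0,0,-1],[0,0,0,0,0,0,-1],[0,0,0,0,0,0,-1],[0,0,0,0,0,0,-1],[0,0,0,0,0,0,-1],[0,0,0,0,0,0,-1]]' 60;  python3 - <<'E'| sed 's/np.float64//g'
from h import *
fix(569.5,54.7,62,1.273-1.0472/3); print(r.sense()["wrist_torque"])
cv2.imwrite("pics/t15.png",cv2.resize(cams.grab_frame("side")[120:220,250:370],None,fx=5,fy=5,interpolation=2))
cv2.imwrite("pics/t16.png",cv2.resize(cams.grab_frame("top")[135:240,205:345],None,fx=5,fy=5,interpolation=2))
E
```

```text
clock: 24.97
eef_pos: [570.6, 54.9, 62.5]
tcp_rot: [-1.573, -0.002, 0.926]
contact_force: [-0.2, -0.7, 0.1]
opening: 0.147
at [570.6  54.9  62.5] [-1.573 -0.002  0.926] F [-0.2 -0.7  0.1] op 0.147 t 24.97
turn [0.13 0.12 0.12] shift cm [-0.08  0.04  0.08]
[-0.07393722  0.01606015 -0.01196149]
```

View pics/t15.png

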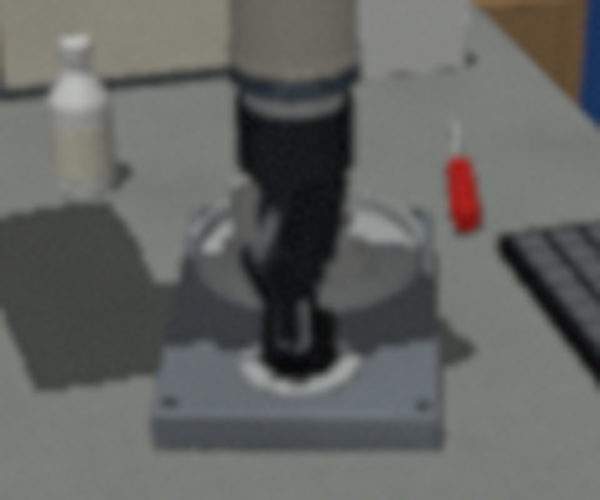

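View pics/t16.png

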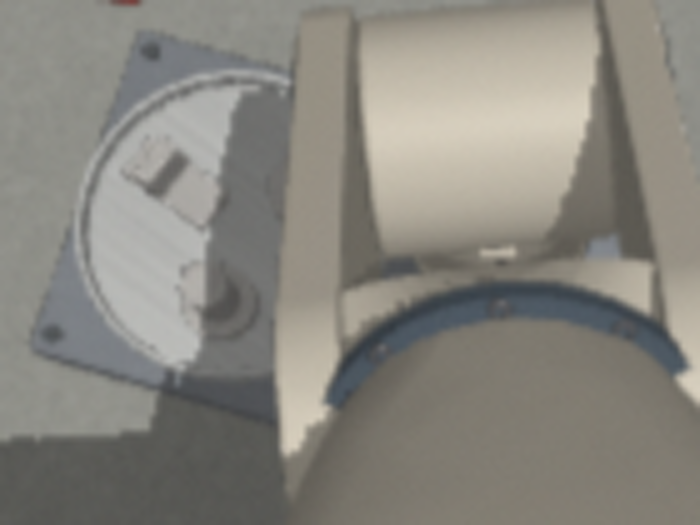

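The bracket and brush lines have turned by about 20° and the torque is near zero, so this is stop 1. On to stop 2.

```bash
python3 -m crank '[[0,2.5,0,0,0,0,-1],[0,2.5,0,0,0,0,-1],[0,2.5,0,0,0,0,-1],[0,2.5,0,0,0,0,-1],[0,2.5,0,0,0,0,-1],[0,2.5,0,0,0,0,-1],[0,2.5,0,0,0,0,-1],[0,2,0,0,0,0,-1],[0,0,0,0,0,0,-1],[0,0,0,0,0,0,-1]]' 60;  python3 - <<'E'
from h import *
fix(569.5,54.7,62,1.273-1.0472*2/3); print(r.sense()["wrist_torque"])
E
```

```text
clock: 25.9
eef_pos: [570.7, 54.9, 62.4]
tcp_rot: [-1.572, -0.003, 0.572]
contact_force: [0.5, -1.2, -0.3]
opening: 0.149
at [570.7  54.9  62.4] [-1.572 -0.003  0.572] F [ 0.5 -1.2 -0.3] op 0.149 t 25.9
turn [ 0.09 -0.19  0.15] shift cm [-0.11  0.04  0.04]
[-0.05916793  0.02689548 -0.02667867]
```

```bash
python3 -m crank '[[0,0,0,0,0,0,-1],[0,2.5,0,0,0,0,-1],[0,2.5,0,0,0,0,-1],[0,2.5,0,0,0,0,-1],[0,2.5,0,0,0,0,-1],[0,2.5,0,0,0,0,-1],[0,2.5,0,0,0,0,-1],[0,2.5,0,0,0,0,-1],[0,1.5,0,0,0,0,-1],[0,0,0,0,0,0,-1]]' 60;  python3 - <<'E'
from h import *
fix(569.5,54.7,62,1.273-1.0472); print(r.sense()["wrist_torque"])
E
```

```text
clock: 26.73
eef_pos: [570.8, 55.0, 62.4]
tcp_rot: [-1.572, -0.003, 0.236]
contact_force: [0.8, -0.7, -0.6]
opening: 0.152
at [570.8  55.   62.4] [-1.572 -0.003  0.236] F [ 0.8 -0.7 -0.6] op 0.152 t 26.73
turn [0.05 0.57 0.18] shift cm [-0.13  0.04  0.  ]
[-0.08413052  0.03575412 -0.00694735]
```

```bash
python3 -m crank '[[0,0.6,0,0,0,0,-1],[0,0,0,0,0,0,-1],[0,0,0,0,0,0,-1],[0,0,0,0,0,0,-1],[0,0,0,0,0,0,-1],[0,0,0,0,0,0,-1],[0,0,0,0,0,0,-1],[0,0,0,0,0,0,-1],[0,0,0,0,0,0,-1],[0,0,0,0,0,0,-1]]' 60;  python3 - <<'E'
from h import *
fix(569.5,54.7,62,1.27-1.0472); print(r.sense()["wrist_torque"])
cv2.imwrite("pics/t17.png",cv2.resize(cams.grab_frame("side")[120:220,250:370],None,fx=6,fy=6,interpolation=2))
cv2.imwrite("pics/t18.png",cv2.resize(cams.grab_frame("top")[135:240,205:345],None,fx=5,fy=5,interpolation=2))
cv2.imwrite("pics/t19.png",cams.grab_frame("side"))
E
```

```text
clock: 27.57
eef_pos: [570.8, 55.0, 62.5]
tcp_rot: [-1.572, -0.003, 0.23]
contact_force: [-0.3, 0.6, 0.0]
opening: 0.153
at [570.8  55.   62.5] [-1.572 -0.003  0.23 ] F [-0.3  0.6  0. ] op 0.153 t 27.57
turn [0.05 0.42 0.19] shift cm [-0.13  0.05  0.  ]
[-0.07856666  0.07307901  0.00765641]
```

View pics/t17.png

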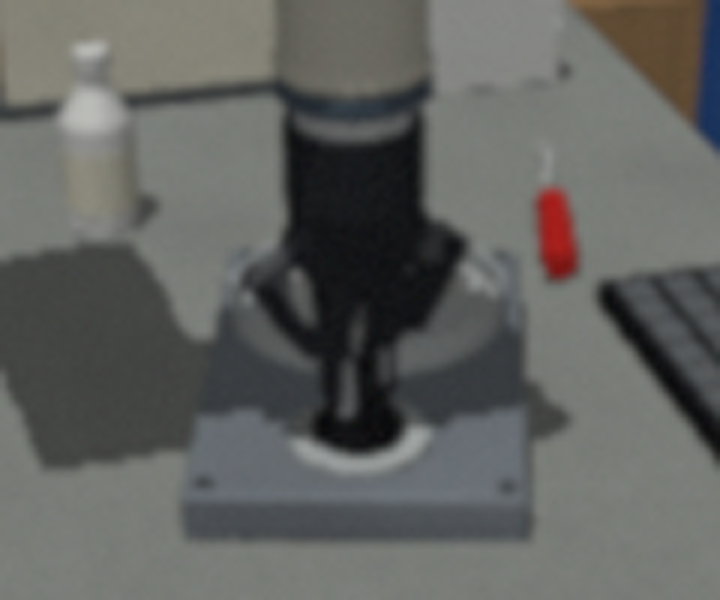

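View pics/t18.png

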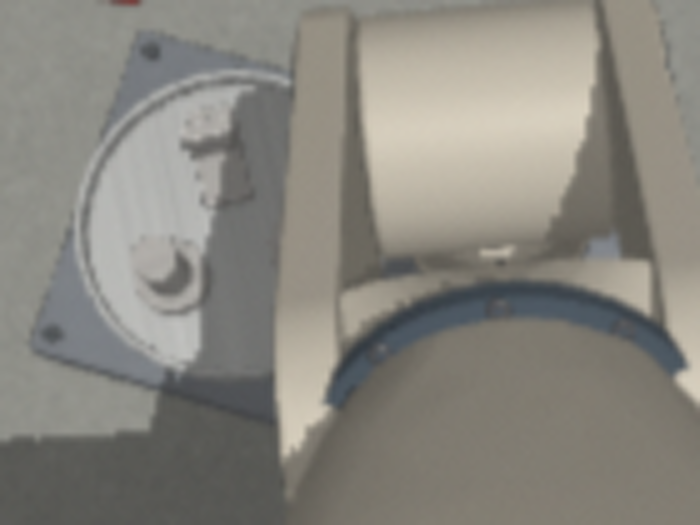

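View pics/t19.png

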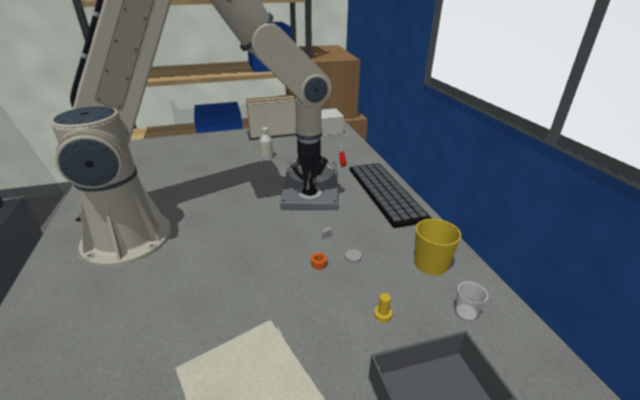

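Run:
```python
from rig import order
print(order.sign_off())
```

```text
the job is handed in; nothing more can be done
None
```

The bracket, the collar and the spigot are in the tray. I then gripped the knob and turned it clockwise in three clicks to the third stop, and handed the job in at about 28 s, still holding it there.

**What the last checks showed**
- **Turn:** the tool turned 59.6°, from yaw 1.270 to 0.230 rad. That is about 0.4° short of the nominal 60° for the third stop. Torque about the knob's axis was under 0.1 N m at each click, and contact force was about 1 N or less.
- **Tray:** the top picture shows the tray's brush lines turned by roughly 60°, with the bracket and spigot still standing inside.
- **Other objects:** the disc, gauge block, orange ring, yellow pin and cleaner bottle look unmoved in the final side picture. The ink jar was hidden behind the arm, but nothing went near it.

**What I could not check**
- **Collar:** the arm hid it after the turn. It was last seen lying flat in the tray just before I gripped the knob.
- **Knob pointer:** it was hidden too, so I judged the stop from the tool angle, torque and tray picture.

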